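# Shut off the drinks trolley's water at its covered valve

## Robot

A 6-joint arm with a two-finger parallel gripper is mounted at the origin on the work surface. World frame = base frame: x ahead of the robot, y to its left, z up, the work surface at z = 0. Lengths are in m, angles in rad, forces in N, time in s.
With the tool pointing down it reaches from about 0.25 to 0.775 m from the base axis. Payload 4 kg.
Tool frame: the origin (TCP) lies between the finger pads; the fingertips stand 11 mm ahead of it and the grasp point (between the pads) lies 8 mm behind it (robot.tip_extent is the z of the fingertips in the tool frame, in m); z points along the fingers, y is the line along which they close (so a half turn about z gives the same grasp; the last joint's range is limited). The gripper opens to 94 mm and grips with 3 to 60 N. Pads are 16 mm wide; open, the fingers measure 119 mm over their backs; the gripper's body (75 mm by 177 mm) begins 78 mm behind the grasp point.
Start: joints at [1.243, 0.087, 1.371, -0, 1.684, -0.103], TCP at [0.123, 0.536, 0.217] pointing down, gripper open.
Joint ranges: [-3.1, 3.1], [-0.76, 2.03], [0.27, 2.55], [-1.08, 4.22], [0.17, 2.65], [-2.57, 2.57]. Speed limits (rad/s): [2.79, 2.79, 3.14, 3.14, 3.14, 3.14].

## Interface

Orientations are given as [roll, pitch, yaw] about the fixed x, y, z axes, in that order (R = Rz(yaw) Ry(pitch) Rx(roll)).
In Python, from bench import robot, imaging gives the robot as it stands.
- The arm moves only by the shell command python3 -m pendant 'ROWS'. ROWS is JSON, a list of rows, each a list of 7 numbers: the shift along the world's x, y, z in cm, then the turn, a rotation vector about the world's x, y, z in degrees, then the opening, from 0 (shut) to 1 (fully open). In form: [[dx, dy, dz, ax, ay, az, jaw], ...]. A call has 1 to 8 rows; each row shifts and turns the commanded pose from where the row before left it; what a row does not reach is not made up. A row lasts 1/10 s, in which the tool goes at most 50 mm and 8.59 degrees, less where a joint would pass 70% of its speed; a pose out of reach is approached as far as the arm can. A call is refused whole if a number of a shift passes 5 or a number of a turn 8.59, either way. A call with a gripper value outside its range is refused whole. The fingers move at their own pace and stop on an object; the grip force is fixed at half the most. Time passes only in rows, so rows that do not move let the fingers close. It gives the time, the measured TCP pose, the force, the opening and the grip force at its end, in the units of the state.
- robot.get_obs(): the state, without advancing time (a new reading comes with each control period).
- imaging.snapshot(name): name is "scene" or "top" or "wrist"; returns the picture (400x640x3 uint8, red, green, blue); there is no depth.
- imaging.camera_params(name): a dict with "camera_matrix" (3x3 intrinsics, pixels), "R" (3x3) and "t" (3): a world point X has camera coordinates R X + t. Camera axes: x right, y down, z forward; pixel columns grow to the right and rows downward; lengths in m; the calibration is good to about 2 mm. A picture is of the moment at which its call begins: read the wrist's pose just before it. camera_params takes no time and is no camera call; for the wrist camera it gives the pose at the moment of the call.
- robot.close_job(): hands the job in; it is judged then, once.
The state is a dict: "time": time; "joint_positions": joint angles; "qvel": joint speeds; "joint_torque": joint torques, N m; "tool_pos": TCP position; "ee_rot": TCP orientation; "wrist_force": force on the tool from outside, world axes, zero at the start; "wrist_torque": the same for the moment, N m; "width": finger opening in m; "finger_force": force on a finger pad.
Only numpy, scipy, OpenCV 4.12 (cv2) and the standard library are available. Lean on these libraries where they do the work, as an engineer would, in place of code of your own. Each camera call takes 0.05 s, during which the arm holds its last target. There are 200 camera calls.

## Task

Shut off the water to the trolley: with the flat bar blade from the navy tray, not with the fingers, lever the valve box's cover up by its orange lip and swing it wide open, then turn the red handle the quarter turn to its closed stop, across the pipe, and push the cover fully shut again. Leave the blade lying flat inside the white tray, and leave the other bar things where they stand.

Things in the scene. Friction and masses are not known exactly. Their poses are not given: they have to be found in the camera images.
- valve_box: Grey shut-off box fixed to the trolley, base 150 (x) x 170 (y) x 50 mm high, brass pipe stubs out of its +-y ends (to y = +-146, below 40 mm high). Origin: centre of its underside; z up. -x is its front, where the orange lip of the cover sticks out; the cover's hinge runs along y at its back edge. The red handle stands on its top, under the cover.
- cover (a joint): Hinge of the sage-green cover: a shell 150 x 170 x 50 mm with 4 mm walls, open below, standing on the base (top of the shut cover 100 mm above the work surface). 0 = shut, grows as its front rises, stop at 1.8 rad (leaning back just past upright). The hinge is stiff: the cover stays where it is left and must be pushed all the way both ways; about 1.5 N at the lip lifts it.
- cover_hinge (a point): Middle of the cover's hinge axis, at the back top edge of the base: valve_box frame (75, 0, 50) mm.
- cover_lip (a point): Middle of the outer lower edge of the cover's orange lip; moves with the cover. The lip is 100 mm wide (along y), 5 mm thick, sticks out 25 mm from the front of the cover; shut, its underside is 50 mm above the work surface with free air below, and the base's front face is 25 mm behind its outer edge.
- handle (a joint): Quarter-turn red valve handle on a vertical axis. 0 = open (arm along the pipe, toward the box's +y), 1.571 = closed (arm across the pipe, toward the box's -x, the lip side); turns anticlockwise from above to close, stops at both ends; about 2 N at its end turns it.
- handle_pivot (a point): On the handle's axis, mid-height of its arm: valve_box frame (5, -35, 70) mm.
- handle_end (a point): Free end of the handle's arm, mid-height. Arm: 68 mm long from the axis, 16 mm wide, 16 mm high, from 62 to 78 mm above the work surface; round hub of radius 13 mm.
- blade: Flat bar blade, 190 mm long, loose. Dark wood handle 90 x 22 x 18 mm (x from -95 to -5 mm) and steel blade 24 mm wide, 4 mm thick, to x = +95 mm, flush with the handle's underside. Origin: centre of its underside; x points to the tip, z up. It weighs about 0.12 kg.
- blade_grip (a point): Middle of the wood handle near the centre of mass: blade frame (-40, 0, 9) mm.
- blade_tip (a point): Tip of the steel blade: blade frame (95, 0, 2) mm.
- white_tray: White melamine tray, fixed, 160 (x) x 270 (y) x 14 mm, walls and floor 4 mm thick. Origin: centre of its underside, z up. The jigger stands in its +x +y corner.
- navy_tray: Navy melamine tray, fixed, same size and frame as the white one. The blade starts in it, beside the muddler.
- muddler: Wooden muddler 190 mm long, 28 mm thick, lying in the navy tray. Bystander. Origin: under its middle, x along it.
- jigger: Double-ended steel jigger, 42 mm across, 78 mm tall, standing in the white tray. Bystander. Origin: centre of its foot.
- shaker: Clear shaker tin with steel cap, 88 mm across, 190 mm tall. Bystander. Origin: centre of its foot.
- sugar_pot: White lidded sugar pot, 90 mm across, 100 mm tall. Bystander. Origin: centre of its foot.
- tumbler: Amber tumbler, 74 mm across, 90 mm tall. Bystander. Origin: centre of its foot.
- castor_knob: Black twist-lock castor knob with red bar, 68 mm across, 40 mm tall. Bystander. Origin: centre of its foot.

How it is judged:
On the way, in this order (a step that is already met when the one before it is completed fails the run):
1. the cover is being raised by the blade (more than 0.1 rad, blade bearing on it) (value of joint cover above 0.1 rad and contact force between blade and cover above 0.1 N), for 0.05 s.
2. the cover is wide open (more than 1.2 rad) (value of joint cover above 1.2 rad), for 0.2 s.
3. the handle is at its closed stop (more than 1.42 rad) while the cover is still open (value of joint handle above 1.42 rad and value of joint cover above 0.9 rad), for 0.2 s.
4. the cover is shut again (less than 0.06 rad) (value of joint cover below 0.06 rad), for 0.2 s.
At the end, for the whole second after the job is handed in: Cover shut (below 0.06 rad), handle at its closed stop (above 1.42 rad), blade at rest lying flat (tilt below 0.15 rad) inside the white tray (its origin within 65 mm in x and 90 mm in y of the tray's centre, less than 20 mm above the tray's underside) (value of joint cover below 0.06 rad and value of joint handle above 1.42 rad and x of blade in the frame of white_tray between -0.065 and 0.065 m and y of blade in the frame of white_tray between -0.09 and 0.09 m and z of blade in the frame of white_tray below 0.02 m and angle between blade's own z axis and vertical below 0.15 rad and linear speed of blade below 0.03 m/s and velocity of joint cover below 0.1 rad/s); the robot touches nothing.
It fails at once if the fingers lift the cover: they bear on it (over 1 N) while it is less than 0.35 rad open and the handle is not yet turned (value of joint cover below 0.35 rad and value of joint handle below 1 rad and contact force between the fingers and cover above 1 N).
It fails at once if a bystander (muddler, jigger, shaker, sugar pot, tumbler, castor knob) is moved more than 30 mm or tipped over (distance of any of muddler, jigger, shaker, sugar_pot, tumbler, castor_knob from where it was at the start of the episode above 0.03 m or angle between any of muddler, jigger, shaker, sugar_pot, tumbler, castor_knob's own z axis and vertical above 0.5 rad).
It also fails if it takes over 64 s, if anything falls off the work surface, if the arm or the gripper's body presses on something with over 40 N, if the wrist force passes 120 N, or if a joint passes its speed limit or range.

## Working session

There is one attempt and no reset: what is moved stays moved. The work goes in short steps, Python scripts to look and compute and a shell command to move; the robot and the scene stay as the last step left them, time stands still between calls to the robot, and variables do not carry over. Pictures are saved under pics/ and viewed, at most 10 in all, crops included, and the job is handed in when it is done.

```bash
ls; mkdir -p pics
python3 - <<'E'
from bench import robot, imaging
import cv2,numpy as np
o=robot.get_obs(); print(o['time'],o['tool_pos'],o['ee_rot'],robot.tip_extent)
for n in ['scene','top']:
    p=imaging.camera_params(n); print(n,p)
    im=imaging.snapshot(n); cv2.imwrite(f'pics/{n}0.png',im[:,:,::-1])
E
```

```text
pics
0.0 [0.12244975 0.5356524  0.21529503] [-3.13939401e+00 -1.85913113e-04  2.91678552e+00] 0.011
scene {'camera_matrix': array([[428.92351263,   0.        , 319.34837839],
       [  0.        , 428.92351263, 207.70907381],
       [  0.        ,   0.        ,   1.        ]]), 'R': array([[ 0.27229584,  0.96220154, -0.00481394],
       [ 0.66547423, -0.19193304, -0.72132223],
       [-0.69498131,  0.19320949, -0.6925829 ]]), 't': array([-0.11160849, -0.342467  ,  1.72045636])}
top {'camera_matrix': array([[393.50610685,   0.        , 317.57136278],
       [  0.        , 393.50610685, 197.33574713],
       [  0.        ,   0.        ,   1.        ]]), 'R': array([[-0.01763917, -0.99983125,  0.00513075],
       [-0.9960597 ,  0.0171261 , -0.08701592],
       [ 0.08691337, -0.00664542, -0.99619371]]), 't': array([-0.01376852,  0.58678698,  1.008208  ])}
```

View pics/top0.png

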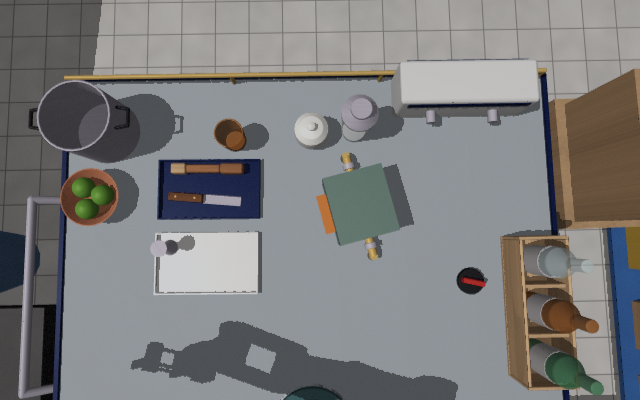

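View pics/scene0.png

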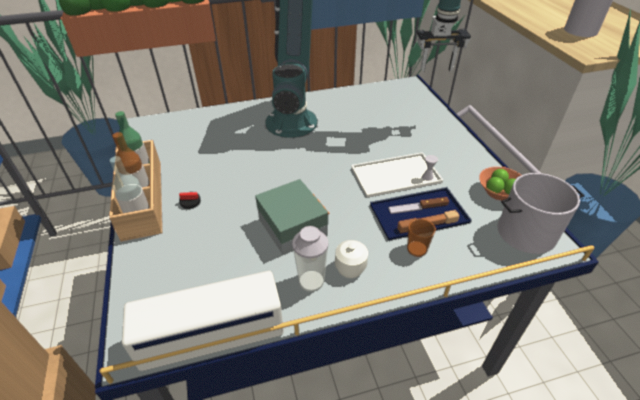

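Top view: the robot is at the bottom and image right is world −y. The blade (170–240, 200) is in the navy tray at left with its tip pointing right. The white tray is at (207, 263) with the jigger in its upper left. The box is at (362, 204) with its lip at (326, 213) facing +y. The shaker (358, 115) and sugar pot (311, 129) are beyond the box.

```bash
cat > h.py <<'E'
import numpy as np, cv2
from bench import robot, imaging
def ray(p,uv):
    d=np.linalg.inv(p['camera_matrix'])@np.array([uv[0],uv[1],1.]); return -p['R'].T@p['t'], p['R'].T@d
def onplane(p,uv,z):
    c,d=ray(p,uv); return c+d*(z-c[2])/d[2]
def tri(obs):
    A=np.zeros((3,3));b=np.zeros(3)
    for p,uv in obs:
        c,d=ray(p,uv); d=d/np.linalg.norm(d); M=np.eye(3)-np.outer(d,d); A+=M;b+=M@c
    return np.linalg.solve(A,b)
def proj(p,X):
    q=p['camera_matrix']@(p['R']@np.asarray(X)+p['t']); return q[:2]/q[2]
def mask(im,lo,hi,box=None):
    h=cv2.cvtColor(im,cv2.COLOR_RGB2HSV); m=cv2.inRange(h,np.array(lo),np.array(hi))
    if box is not None:
        k=np.zeros_like(m); x0,y0,x1,y1=box; k[y0:y1,x0:x1]=255; m&=k
    return m
def big(m):
    c,_=cv2.findContours(m,cv2.RETR_EXTERNAL,cv2.CHAIN_APPROX_NONE); return max(c,key=cv2.contourArea)
np.set_printoptions(precision=4,suppress=True)
E
python3 - <<'E'
from h import *
im={n:cv2.imread(f'pics/{n}0.png')[:,:,::-1].copy() for n in ['scene','top']}
P={n:imaging.camera_params(n) for n in im}
h=cv2.cvtColor(im['top'],cv2.COLOR_RGB2HSV)
for u,v in [(362,204),(326,213),(345,240),(185,198),(222,200),(207,263),(250,210),(358,115)]: print((u,v),h[v,u])
h=cv2.cvtColor(im['scene'],cv2.COLOR_RGB2HSV)
for u,v in [(292,200),(280,225),(310,225),(435,202),(405,210),(400,175)]: print('s',(u,v),h[v,u])
t=P['top']
for n,uv,z in [('cover',(362,204),.1),('lip',(326,213),.055),('blade',(205,200),.013),('white',(207,263),.01),('navy',(209,189),.01),('shakercap',(361,108),.19),('sugar',(311,126),.1),('bladetip',(240,201),.008),('bladeend',(169,197),.022),('jigger',(158,248),.078),('knob',(471,281),.04)]:
    print(n,onplane(t,uv,z))
E
```

```text
(362, 204) [ 79  46 117]
(326, 213) [ 13 177 184]
(345, 240) [ 76  47 120]
(185, 198) [ 11 138 102]
(222, 200) [135  15 172]
(207, 263) [ 90   1 206]
(250, 210) [113 159  74]
(358, 115) [135  16 163]
s (292, 200) [ 70  47 148]
s (280, 225) [ 68  45 147]
s (310, 225) [ 53   9 110]
s (435, 202) [ 12 136 120]
s (405, 210) [173  11 180]
s (400, 175) [ 25   6 244]
cover [ 0.5618 -0.1314  0.1   ]
lip [ 0.5435 -0.0445  0.055 ]
blade [0.5856 0.2748 0.013 ]
white [0.4198 0.2692 0.01  ]
navy [0.6151 0.2652 0.01  ]
shakercap [ 0.7725 -0.1243  0.19  ]
sugar [ 0.7576 -0.0103  0.1   ]
bladetip [0.5817 0.1829 0.008 ]
bladeend [0.5944 0.3669 0.022 ]
jigger [0.4635 0.3712 0.078 ]
knob [ 0.3645 -0.411   0.04  ]
```

```bash
python3 -m pendant '[[4,-2,0,0,0,-7,1],[4,-2,0,0,0,-7,1],[4,-2,0,0,0,-7,1],[4,-2,0,0,0,-7,1],[4,-2,0,0,0,-7,1],[4,-2,0,0,0,-7,1],[4,-2,0,0,0,-7,1],[4,-2,0,0,0,-7,1]]'; python3 -m pendant '[[4,-2,0.5,0,0,-7,1],[4,-2,0.5,0,0,-7,1],[4,-2,0.5,0,0,-7,1],[3,-1,0.5,0,0,-4,1],[0,0,0,0,0,0,1],[0,0,0,0,0,0,1]]'
python3 - <<'E'
from h import *
o=robot.get_obs(); print(o['time'],o['tool_pos'],o['ee_rot'])
p=imaging.camera_params('wrist'); im=imaging.snapshot('wrist'); cv2.imwrite('pics/w1.png',im[:,:,::-1]); np.save('w1.npy',p,allow_pickle=True); print(p)
E
```

```text
time: 0.9
tool_pos: [0.4439, 0.3749, 0.2159]
ee_rot: [-3.141, 0.0, 1.934]
wrist_force: [0.1, -0.1, 0.6]
width: 0.0941
finger_force: 0.0
time: 1.5
tool_pos: [0.5927, 0.3058, 0.2352]
ee_rot: [-3.139, 0.001, 1.503]
wrist_force: [0.5, 0.4, 0.7]
width: 0.0942
finger_force: 0.0
1.5 [0.5927 0.3058 0.2352] [-3.1393  0.0006  1.5028]
{'camera_matrix': array([[295.1122,   0.    , 316.1559],
       [  0.    , 295.1122, 201.8145],
       [  0.    ,   0.    ,   1.    ]]), 'R': array([[ 0.9977, -0.0683, -0.0031],
       [-0.0653, -0.9655,  0.2519],
       [-0.0202, -0.2511, -0.9678]]), 't': array([-0.5709,  0.3039,  0.497 ])}
```

View pics/w1.png

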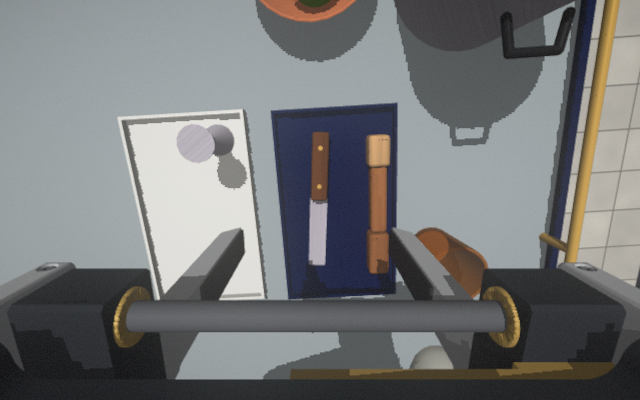

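Wrist view: the blade's wood handle is at (320, 165) and the steel runs down to its tip at (317, 265). The muddler is at (378, 205), and the white tray with the jigger (195, 143) is at left.

```bash
cat > m.py <<'E'
from h import *
w=cv2.imread('pics/w1.png')[:,:,::-1].copy(); t=cv2.imread('pics/top0.png')[:,:,::-1].copy()
pw=np.load('w1.npy',allow_pickle=True).item(); pt=imaging.camera_params('top')
cw=big(mask(w,(3,90,40),(20,255,200),(295,120,340,205))); ct=big(mask(t,(3,90,40),(20,255,200),(160,188,206,210)))
rw=cv2.minAreaRect(cw); rt=cv2.minAreaRect(ct); print(rw,rt)
print('wood tri',tri([(pw,rw[0]),(pt,rt[0])]))
for z in (.018,.022): print([onplane(pw,c,z)[:2] for c in cv2.boxPoints(rw)])
sw=big(mask(w,(100,0,110),(179,60,255),(295,195,340,270)));r=cv2.minAreaRect(sw); print('steel',r,[onplane(pw,c,.008)[:2] for c in cv2.boxPoints(r)])
print('steel ctr',onplane(pw,r[0],.008),'wood ctr',onplane(pw,rw[0],.02))
E
python3 m.py
```

```text
((319.65411376953125, 165.52749633789062), (16.09067726135254, 67.29045104980469), 1.3639274835586548) ((185.0532989501953, 196.7537841796875), (34.12733840942383, 8.05091667175293), 4.085616588592529)
wood tri [0.5973 0.3276 0.0121]
[array([0.5845, 0.2839]), array([0.593 , 0.3715]), array([0.6133, 0.3696]), array([0.6061, 0.2819])]
[array([0.5847, 0.2849]), array([0.593 , 0.3716]), array([0.6131, 0.3697]), array([0.606 , 0.2829])]
steel ((317.5285949707031, 231.62557983398438), (18.12106704711914, 64.92341613769531), 1.1934894323349) [array([0.5726, 0.1841]), array([0.5818, 0.2815]), array([0.6067, 0.2793]), array([0.599 , 0.1817])]
steel ctr [0.5902 0.2331 0.008 ] wood ctr [0.5993 0.3283 0.02  ]
```

```bash
python3 -m pendant '[[0.4,-0.3,-4,0,0,-1.6,0.45],[0,0,-4,0,0,0,0.45],[0,0,-4,0,0,0,0.45],[0,0,-4,0,0,0,0.45],[0,0,-3,0,0,0,0.45],[0,0,-1.8,0,0,0,0.45],[0,0,-1,0,0,0,0.45],[0,0,0,0,0,0,0.45]]'
```

```text
time: 2.35
tool_pos: [0.5951, 0.3038, 0.0177]
ee_rot: [-3.14, 0.001, 1.477]
wrist_force: [-0.1, 0.1, 0.3]
width: 0.0423
finger_force: 0.0
```

```bash
python3 -m pendant '[[0,0,0,0,0,0,0],[0,0,0,0,0,0,0],[0,0,0,0,0,0,0],[0,0,0,0,0,0,0],[0,0,0,0,0,0,0]]';python3 -m pendant '[[0,0,1,0,0,0,0],[0,0,3,0,0,0,0],[0,0,4,0,0,0,0],[0,0,4,0,0,0,0],[0,0,4,0,0,0,0],[0,0,0,0,0,0,0]]'
python3 - <<'E'
from h import *
p=imaging.camera_params('wrist'); im=imaging.snapshot('wrist'); cv2.imwrite('pics/w2.png',im[:,:,::-1]); np.save('w2.npy',p,allow_pickle=True)
t=cv2.imread('pics/top0.png')[:,:,::-1].copy(); pt=imaging.camera_params('top')
c=big(mask(t,(65,30,60),(90,80,180),(310,150,420,260))); print(cv2.approxPolyDP(c,4,True)[:,0].tolist())
for u in cv2.approxPolyDP(c,4,True)[:,0]: print(onplane(pt,u,.1))
l=big(mask(t,(5,130,120),(22,255,255),(310,180,345,245))); print(cv2.approxPolyDP(l,2,True)[:,0].tolist())
for u in cv2.approxPolyDP(l,2,True)[:,0]: print('lip',onplane(pt,u,.055))
E
```

```text
time: 2.85
tool_pos: [0.5973, 0.3036, 0.0201]
ee_rot: [3.14, -0.001, 1.475]
wrist_force: [-0.8, -0.4, 4.6]
width: 0.0215
finger_force: 30.0
time: 3.45
tool_pos: [0.5998, 0.3043, 0.1872]
ee_rot: [3.129, -0.006, 1.475]
wrist_force: [-0.5, 0.1, 0.1]
width: 0.0218
finger_force: 30.0
[[380, 163], [322, 179], [340, 245], [399, 229]]
[ 0.662  -0.1784  0.1   ]
[ 0.6248 -0.0351  0.1   ]
[ 0.4636 -0.0756  0.1   ]
[ 0.4996 -0.2194  0.1   ]
[[324, 194], [317, 196], [328, 233], [335, 230]]
lip [ 0.5922 -0.0404  0.055 ]
lip [ 0.5873 -0.0224  0.055 ]
lip [ 0.4928 -0.0486  0.055 ]
lip [ 0.5    -0.0665  0.055 ]
```

View pics/w2.png

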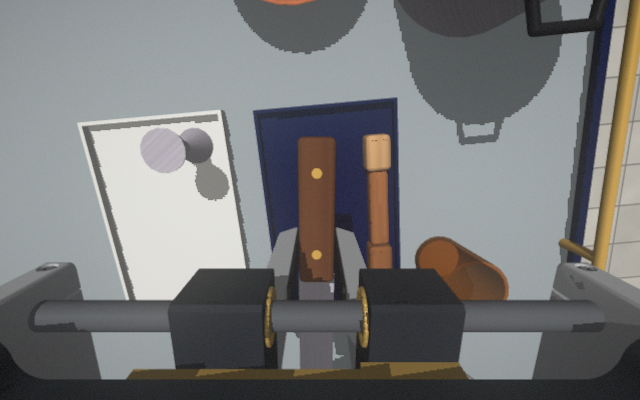

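Wrist view: the blade is held straight, with the handle at (317, 210) between the fingers and the steel running forward under the gripper. The muddler is undisturbed. Next I measure the cover's height from the top and scene views.

Run:
```python
from h import *
s=cv2.imread('pics/scene0.png')[:,:,::-1].copy(); ps=imaging.camera_params('scene'); pt=imaging.camera_params('top')
t=cv2.imread('pics/top0.png')[:,:,::-1].copy()
m=mask(s,(60,35,60),(90,80,200),(250,175,335,250)); c=big(m); print(cv2.approxPolyDP(c,3,True)[:,0].tolist())
C={'C1':(380,163),'C2':(322,179),'C3':(340,245),'C4':(399,229)}
for k,v in C.items(): print(k,'scene pred', proj(ps,onplane(pt,v,.1)))
m=mask(t,(65,30,60),(90,80,180),(310,150,420,260)); print(cv2.minAreaRect(big(m)))
r=cv2.minAreaRect(big(m)); print(onplane(pt,r[0],.1),[onplane(pt,u,.1)[:2] for u in cv2.boxPoints(r)])
# brass pipes
p=cv2.imread('pics/scene0.png')[170:260,240:345]; cv2.imwrite('pics/s_crop.png',cv2.resize(p,None,fx=6,fy=6,interpolation=cv2.INTER_CUBIC))
cp=-np.array(np.load('w2.npy',allow_pickle=True).item()['R']).T@np.load('w2.npy',allow_pickle=True).item()['t']; print('wrist cam',cp)
```

```text
[[299, 180], [256, 196], [260, 211], [282, 242], [305, 224], [319, 227], [326, 223], [326, 212]]
C1 scene pred [280.9663 230.0407]
C2 scene pred [327.9442 210.5253]
C3 scene pred [300.2419 177.8276]
C4 scene pred [255.7138 194.0981]
((360.5076599121094, 203.86154174804688), (70.16464233398438, 62.6219367980957), 74.74488067626953)
[ 0.5622 -0.1278  0.1   ] [array([ 0.6267, -0.0329]), array([ 0.665 , -0.1822]), array([ 0.4984, -0.2217]), array([ 0.4614, -0.0744])]
wrist cam [0.6059 0.3767 0.3552]
```

View pics/s_crop.png

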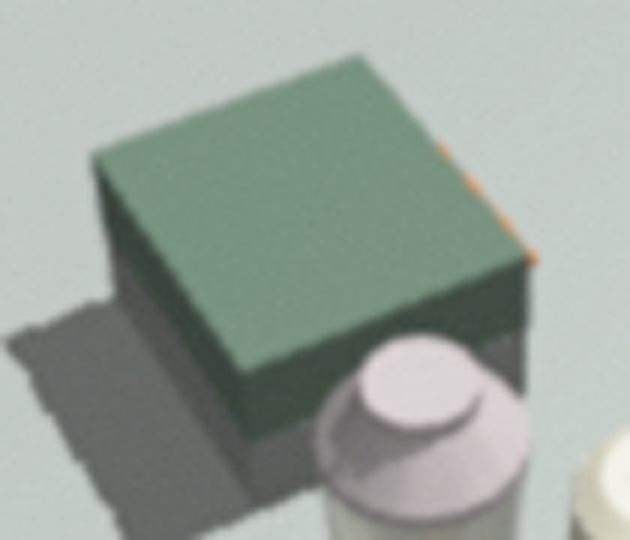

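Run:
```python
from h import *
ps=imaging.camera_params('scene'); pt=imaging.camera_params('top')
T=[(380,163),(322,179),(340,245),(399,229)]
S=[(280.8,231.7),(327.8,213.0),(300,179.2),(255.8,195.5)]
X=[tri([(pt,a),(ps,b)]) for a,b in zip(T,S)]
for x in X: print(x)
print(np.mean(X,0))
```

```text
[ 0.663  -0.1794  0.0947]
[ 0.6259 -0.0355  0.0914]
[ 0.4634 -0.0762  0.0944]
[ 0.4997 -0.2201  0.0948]
[ 0.563  -0.1278  0.0938]
```

The corners triangulate to about 94 mm high, against 100 mm in the text. The box centre is about (0.563, −0.128), with yaw −75.6°. Next I move the blade to in front of the lip.

```bash
python3 -m pendant '[[-2,-3.8,-1.2,0,0,4,0],[-2,-3.8,-1.2,0,0,4,0],[-2,-3.8,-1.2,0,0,4,0],[-2,-3.8,-2,0,0,4,0],[-1.9,-3.8,-3,0,0,3.9,0],[0,0,-3,0,0,0,0],[0,0,-2,0,0,0,0],[0,0,0,0,0,0,0]]'
python3 - <<'E'
from h import *
o=robot.get_obs(); print(o['tool_pos'],o['ee_rot'])
pt=imaging.camera_params('top'); ps=imaging.camera_params('scene')
t=imaging.snapshot('top'); s=imaging.snapshot('scene')
a=t[150:270,230:430]; b=s[130:250,250:430]
cv2.imwrite('pics/a3.png',np.vstack([cv2.resize(a,(500,300),interpolation=cv2.INTER_CUBIC),cv2.resize(b,(450,300),interpolation=cv2.INTER_CUBIC)[:,:450] if 0 else cv2.copyMakeBorder(cv2.resize(b,(450,300),interpolation=cv2.INTER_CUBIC),0,0,0,50,cv2.BORDER_CONSTANT)])[:,:,::-1])
E
```

```text
time: 4.3
tool_pos: [0.4933, 0.1135, 0.0378]
ee_rot: [-3.13, -0.001, 1.822]
wrist_force: [-0.9, -0.1, -0.6]
width: 0.0217
finger_force: 30.0
[0.4933 0.1135 0.0378] [-3.1296 -0.0015  1.8216]
```

View pics/a3.png

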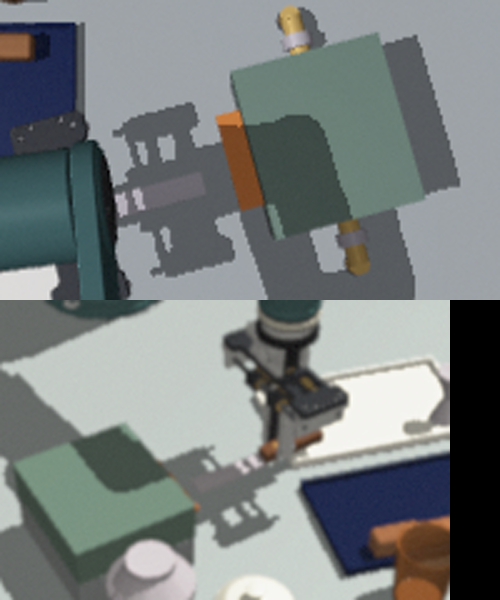

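Top crop: the tip is at (204, 185), about 29 mm short of the lip edge and about 15–20 mm off the lip's middle. Scene crop: the blade points under the lip.

```bash
python3 -m pendant '[[1,0.2,0.3,0,0,0,0],[0,0,0,0,0,0,0],[0,0,0,0,0,0,0]]'
python3 - <<'E'
from h import *
o=robot.get_obs(); print(o['tool_pos'],o['ee_rot'])
ps=imaging.camera_params('scene');pt=imaging.camera_params('top')
print('tip tri before shift',tri([(pt,(311.6,224)),(ps,(328,205))]), onplane(pt,(311.6,224),.03))
t=imaging.snapshot('top');s=imaging.snapshot('scene')
m=mask(t,(120,0,100),(179,40,190),(270,200,325,245));
for n,im,b in(('top',t,(276,205,318,240)),('scene',s,(322,190,356,212))):
    h=cv2.cvtColor(im,cv2.COLOR_RGB2HSV); x0,y0,x1,y1=b
    print(n); 
    mm=mask(im,(115,5,90),(179,50,240),b); ys,xs=np.nonzero(mm); print(len(xs), xs.min() if len(xs) else 0,xs.max() if len(xs) else 0)
    if len(xs): r=cv2.minAreaRect(big(mm)); print(r,cv2.boxPoints(r).tolist())
E
```

```text
time: 4.7
tool_pos: [0.5098, 0.117, 0.048]
ee_rot: [3.139, 0.0, 1.823]
wrist_force: [-0.4, -0.9, -1.0]
width: 0.0217
finger_force: 30.0
[0.5098 0.117  0.048 ] [3.1389 0.0004 1.823 ]
tip tri before shift [ 0.5177 -0.0047  0.0159] [ 0.5168 -0.0072  0.03  ]
top
349 276 310
((292.1520690917969, 220.75741577148438), (10.091862678527832, 36.09188461303711), 74.35775756835938) [[273.4139404296875, 220.7640838623047], [308.16912841796875, 211.0326385498047], [310.89019775390625, 220.75074768066406], [276.135009765625, 230.48219299316406]]
scene
124 329 355
((342.46734619140625, 200.22674560546875), (6.007421970367432, 27.85663604736328), 69.14553833007812) [[328.3822021484375, 202.37823486328125], [354.41387939453125, 192.46139526367188], [356.552490234375, 198.07525634765625], [330.52081298828125, 207.99209594726562]]
```

Run:
```python
from h import *
ps=imaging.camera_params('scene');pt=imaging.camera_params('top')
T=tri([(pt,(310,216)),(ps,(329,205.2))]); print(T, robot.get_obs()['tool_pos'])
c=np.array([.563,-.128]);a=np.deg2rad(-75.6);ex=np.array([np.cos(a),np.sin(a)]);ey=np.array([-ex[1],ex[0]])
print('box', (T[:2]-c)@ex,(T[:2]-c)@ey)
```

```text
[ 0.5373 -0.0041  0.0328] [0.5088 0.1169 0.0473]
box -0.12635462940441491 0.005903380814406194
```

```bash
python3 -m pendant '[[0.5,-2,0,0,0,0,0],[0.4,-1.5,0,0,0,0,0],[0.2,-0.7,0,0,0,0,0],[0,0,0,0,0,0,0],[0,0,0,0,0,0,0]]'; python3 -m pendant '[[0,0,0.6,0,0,0,0],[0,0,0.6,0,0,0,0],[0,0,0.4,0,0,0,0],[0,0,0,0,0,0,0]]'
```

```text
time: 5.3
tool_pos: [0.5193, 0.0747, 0.0466]
ee_rot: [-3.142, -0.001, 1.822]
wrist_force: [1.0, 0.2, -0.4]
width: 0.0218
finger_force: 30.0
time: 5.7
tool_pos: [0.5197, 0.0751, 0.0636]
ee_rot: [3.14, -0.0, 1.823]
wrist_force: [-0.6, 0.4, -1.8]
width: 0.0218
finger_force: 30.0
```

```bash
python3 -m pendant '[[0,-0.1,1.2,0,0,0,0],[0,-0.1,1.4,0,0,0,0],[0.1,-0.3,1.3,0,0,0,0],[0.1,-0.4,1.3,0,0,0,0],[0,0,0,0,0,0,0]]'
python3 - <<'E'
from h import *
print(robot.get_obs()['tool_pos'])
t=imaging.snapshot('top'); s=imaging.snapshot('scene')
a=t[150:270,260:420]; b=s[130:270,240:400]
cv2.imwrite('pics/a4.png',np.hstack([cv2.resize(a,(400,300),interpolation=cv2.INTER_CUBIC),cv2.resize(b,(400,350),interpolation=cv2.INTER_CUBIC)[:300]])[:,:,::-1])
E
```

```text
time: 6.2
tool_pos: [0.5233, 0.065, 0.118]
ee_rot: [3.136, 0.002, 1.822]
wrist_force: [0.7, 0.3, -1.2]
width: 0.0213
finger_force: 30.0
[0.5233 0.065  0.118 ]
```

View pics/a4.png

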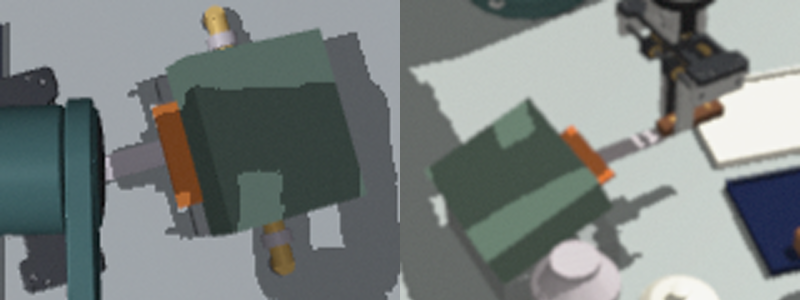

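The pictures show the cover up by about 20°, with the blade under the middle of the lip. I continue along the arc.

```bash
python3 -m pendant '[[0.1,-0.5,1.3,0,0,0,0],[0.2,-0.6,1.2,0,0,0,0],[0.2,-0.7,1.2,0,0,0,0],[0.2,-0.8,1.1,0,0,0,0],[0.2,-0.9,1,0,0,0,0],[0.3,-1,0.9,0,0,0,0],[0.3,-1.1,0.8,0,0,0,0],[0.3,-1.1,0.8,0,0,0,0]]'; python3 -m pendant '[[0.3,-1.2,0.6,0,0,0,0],[0.3,-1.2,0.6,0,0,0,0],[0.3,-1.3,0.4,0,0,0,0],[0.3,-1.3,0.3,0,0,0,0],[0.3,-1.3,0.2,0,0,0,0],[0.3,-1.3,0,0,0,0,0],[0,0,0,0,0,0,0]]'
python3 - <<'E'
from h import *
t=imaging.snapshot('top'); s=imaging.snapshot('scene')
a=t[130:270,260:460]; b=s[110:270,220:400]
cv2.imwrite('pics/a5.png',np.hstack([cv2.resize(a,(400,280),interpolation=cv2.INTER_CUBIC),cv2.resize(b,(400,356),interpolation=cv2.INTER_CUBIC)[:280]])[:,:,::-1])
E
```

```text
time: 7.1
tool_pos: [0.5397, -0.0024, 0.1985]
ee_rot: [3.141, 0.0, 1.822]
wrist_force: [0.7, 1.6, -1.9]
width: 0.0219
finger_force: 30.0
time: 7.8
tool_pos: [0.5575, -0.0795, 0.2182]
ee_rot: [-3.141, 0.001, 1.82]
wrist_force: [-0.1, 0.6, -0.8]
width: 0.0217
finger_force: 30.0
```

View pics/a5.png

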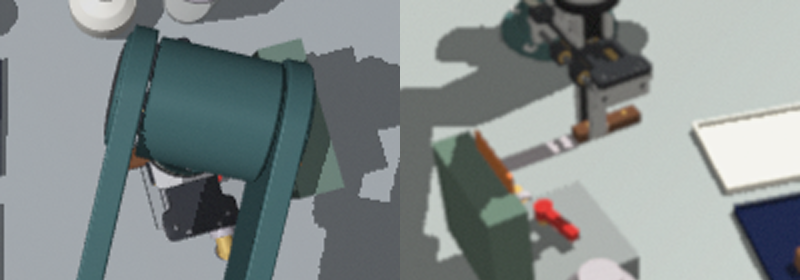

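Scene view: the cover stands near upright, and the red handle is visible on the base. I push it a little further.

```bash
python3 -m pendant '[[0.3,-1.2,0,0,0,0,0],[0.3,-1.2,-0.1,0,0,0,0],[0.2,-0.8,-0.1,0,0,0,0],[0,0,0,0,0,0,0],[0,0,0,0,0,0,0]]'
python3 - <<'E'
from h import *
o=robot.get_obs();print(o['tool_pos'],o['joint_positions'])
c=np.array([.563,-.128]);a=np.deg2rad(-75.6);ex=np.array([np.cos(a),np.sin(a)]);ey=np.array([-ex[1],ex[0]])
d=np.array(o['tool_pos'][:2])-c; print('tcp box',d@ex,d@ey,'tip x',d@ex+.124)
E
```

```text
time: 8.4
tool_pos: [0.5653, -0.1097, 0.2165]
ee_rot: [-3.141, -0.0, 1.822]
wrist_force: [0.1, 0.8, -1.8]
width: 0.0217
finger_force: 30.0
[ 0.5653 -0.1097  0.2165] [-0.2902  0.1452  1.3068  0.      1.6899 -0.5412]
tcp box -0.017104368800282224 0.0068004883693922 tip x 0.10689563119971777
```

```bash
python3 -m pendant '[[-0.6,2.4,0,0,0,0,0],[-1.1,4.2,0,0,0,0,0],[-1.1,4.2,0,0,0,0,0],[-1.1,4.2,0,0,0,0,0],[-1.1,4.2,0,0,0,0,0],[0,0,0,0,0,0,0]]'
python3 - <<'E'
from h import *
w=cv2.imread('pics/w1.png')[:,:,::-1].copy(); pw=np.load('w1.npy',allow_pickle=True).item()
for n,uv,z in [('NW?',(121,119),.014),('+x+y',(243,111),.014),('+x-y',(265,298),.014),('jig foot',(220,140),.004),('jig top',(195,143),.082)]: print(n,onplane(pw,uv,z))
t=imaging.snapshot('top'); pt=imaging.camera_params('top')
m=mask(t,(0,0,190),(179,12,255),(140,220,275,305)); r=cv2.minAreaRect(big(m)); print(r,onplane(pt,r[0],.014),[onplane(pt,c,.014)[:2] for c in cv2.boxPoints(r)])
print(robot.get_obs()['tool_pos'])
a=t[140:310,130:450]; cv2.imwrite('pics/a6.png',cv2.resize(a,(800,425),interpolation=cv2.INTER_CUBIC)[:,:,::-1])
E
```

```text
time: 9.0
tool_pos: [0.5138, 0.0875, 0.2173]
ee_rot: [3.14, -0.002, 1.83]
wrist_force: [0.5, -0.4, -0.5]
width: 0.0215
finger_force: 30.0
NW? [0.3513 0.4037 0.014 ]
+x+y [0.5074 0.4027 0.014 ]
+x-y [0.5053 0.136  0.014 ]
jig foot [0.4698 0.3689 0.004 ]
jig top [0.468  0.3696 0.082 ]
((234.9665985107422, 273.79876708984375), (41.55282211303711, 43.47349166870117), 85.76361083984375) [0.3909 0.195  0.014 ] [array([0.4414, 0.2558]), array([0.4478, 0.1423]), array([0.3408, 0.1347]), array([0.3346, 0.2472])]
[0.5146 0.0851 0.2172]
```

View pics/a6.png

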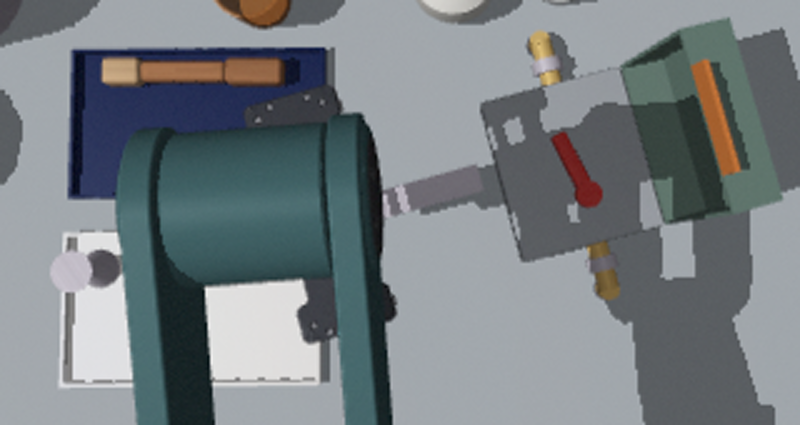

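The view from above shows the cover thrown back (680, 130) and the red handle with its pivot at (588, 193) and its end at (558, 138). The jigger's foot is near (100, 268), and the tray spans x 0.351–0.506, y 0.136–0.404. I now put the blade down there.

```bash
python3 -m pendant '[[-2.2,4.1,0,0,0,-2.9,0],[-2.2,4.1,0,0,0,-2.9,0],[-2.2,4.1,0,0,0,-2.9,0],[-2.2,4.1,0,0,0,-2.9,0],[-2.2,4.2,0,0,0,-2.8,0],[0,0,-3,0,0,0,0],[0,0,-3,0,0,0,0],[0,0,-3,0,0,0,0]]'; python3 -m pendant '[[0,0,-3,0,0,0,0],[0,0,-3,0,0,0,0],[0,0,-2.5,0,0,0,0],[0,0,-1,0,0,0,0],[0,0,0,0,0,0,0],[0,0,0,0,0,0,0]]'
```

```text
time: 9.85
tool_pos: [0.406, 0.2884, 0.1261]
ee_rot: [3.14, 0.0, 1.571]
wrist_force: [-0.3, 0.2, -0.6]
width: 0.0214
finger_force: 30.0
time: 10.45
tool_pos: [0.4065, 0.2887, 0.0329]
ee_rot: [3.14, -0.001, 1.57]
wrist_force: [0.5, 0.2, -1.4]
width: 0.0216
finger_force: 30.0
```

```bash
python3 -m pendant '[[0,0,-0.7,0,0,0,0],[0,0,-0.5,0,0,0,0],[0,0,0,0,0,0,0],[0,0,0,0,0,0,0]]'
```

```text
time: 10.85
tool_pos: [0.4054, 0.2888, 0.0199]
ee_rot: [3.141, -0.0, 1.571]
wrist_force: [0.4, -0.2, -1.0]
width: 0.0217
finger_force: 30.0
```

```bash
python3 -m pendant '[[0,0,-0.1,0,0,0,0],[0,0,0,0,0,0,0.4],[0,0,0,0,0,0,0.4],[0,0,0,0,0,0,0.4],[0,0,2,0,0,0,0.4],[0,0,4,0,0,0,0.4],[0,0,4,0,0,0,0.4],[0,0,4,0,0,0,0.4]]'; python3 -m pendant '[[2,-4,4,0,0,3,0],[2,-4,4,0,0,3,0],[2,-4,0,0,0,3,0],[2,-4,0,0,0,3,0],[2,-4,0,0,0,2.4,0]]'
python3 - <<'E'
from h import *
t=imaging.snapshot('top'); pt=imaging.camera_params('top')
cv2.imwrite('pics/t7.png',t[:,:,::-1])
c=big(mask(t,(3,90,40),(20,255,200),(160,245,260,292))); r=cv2.minAreaRect(c); print('wood',r,onplane(pt,r[0],.018))
m=mask(t,(170,120,60),(179,255,255),(310,150,420,260))|mask(t,(0,150,60),(4,255,255),(310,150,420,260)); c=big(m); r=cv2.minAreaRect(c); print('handle',r)
for q in cv2.boxPoints(r): print(q,onplane(pt,q,.078))
E
```

```text
time: 11.65
tool_pos: [0.405, 0.2885, 0.1598]
ee_rot: [-3.141, 0.0, 1.571]
wrist_force: [1.6, 0.4, 0.1]
width: 0.0375
finger_force: 0.0
time: 12.15
tool_pos: [0.4993, 0.1005, 0.2257]
ee_rot: [3.14, 0.0, 1.825]
wrist_force: [-0.1, 0.3, -0.0]
width: 0.0017
finger_force: 0.0
wood ((204.0, 270.5), (5.0, 6.0), 90.0) [0.4012 0.2746 0.018 ]
handle ((360.0, 207.50003051757812), (31.304948806762695, 10.28591251373291), 63.43495178222656)
[348.4 195.8] [ 0.5844 -0.1006  0.078 ]
[357.6 191.2] [ 0.5956 -0.1239  0.078 ]
[371.6 219.2] [ 0.5251 -0.1568  0.078 ]
[362.4 223.8] [ 0.5141 -0.1337  0.078 ]
```

```bash
python3 -m pendant '[[1.4,-4,0,0,0,0,0],[1.4,-4,0,0,0,0,0],[1.4,-4,0,0,0,0,0],[1.5,-4,0,0,0,0,0],[1.5,-4,0,0,0,0,0],[1.5,-4,0,0,0,0,0],[0,0,0,0,0,0,0],[0,0,0,0,0,0,0]]'
python3 - <<'E'
from h import *
o=robot.get_obs();c=np.array([.563,-.128]);a=np.deg2rad(-75.6);ex=np.array([np.cos(a),np.sin(a)]);ey=np.array([-ex[1],ex[0]])
d=np.array(o['tool_pos'][:2])-c; print('tcp box',d@ex,d@ey,o['tool_pos'],o['width'])
s=imaging.snapshot('scene'); b=s[100:270,220:400]; cv2.imwrite('pics/a8.png',cv2.resize(b,None,fx=3,fy=3,interpolation=cv2.INTER_CUBIC)[:,:,::-1])
E
```

```text
time: 13.0
tool_pos: [0.5855, -0.1384, 0.2244]
ee_rot: [-3.14, -0.002, 1.821]
wrist_force: [-0.2, 0.2, 0.2]
width: 0.0006
finger_force: 0.0
tcp box 0.01569244721247665 0.019231283482108546 [ 0.5855 -0.1384  0.2244] 0.0005594197811606507
```

View pics/a8.png

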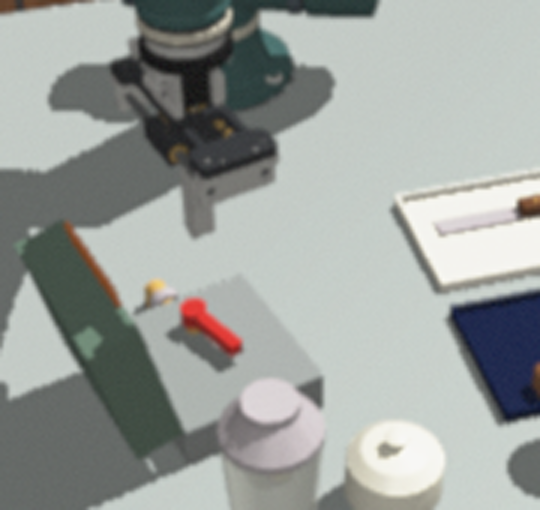

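The scene view shows the cover wide open, the closed fingers above the base and the blade lying in the white tray. The red handle's arm runs from (192, 310) to (235, 345). I go down behind it on the hinge side.

```bash
python3 -m pendant '[[0.1,-0.4,-4,0,0,0,0],[0,0,-4,0,0,0,0],[0,0,-3,0,0,0,0],[0,0,-2.5,0,0,0,0],[0,0,-1.7,0,0,0,0],[0,0,0,0,0,0,0],[0,0,0,0,0,0,0]]'
```

```text
time: 13.75
tool_pos: [0.5867, -0.1406, 0.074]
ee_rot: [3.141, -0.0, 1.824]
wrist_force: [-0.6, -1.4, 0.8]
width: 0.0002
finger_force: 0.0
```

```bash
python3 -m pendant '[[-0.3,1,0,0,0,0,0],[-0.4,1,0,0,0,0,0],[-0.5,1,0,0,0,0,0],[-0.7,0.8,0,0,0,0,0],[-0.8,0.7,0,0,0,0,0],[0,0,0,0,0,0,0]]'; python3 -m pendant '[[-0.7,0.3,0,0,0,0,0],[-0.7,0.3,0,0,0,0,0],[-0.6,0.2,0,0,0,0,0],[-0.2,0,0,0,0,0,0],[0,0,0,0,0,0,0]]'
```

```text
time: 14.35
tool_pos: [0.5585, -0.0952, 0.0736]
ee_rot: [-3.142, -0.002, 1.824]
wrist_force: [0.2, 1.1, -0.2]
width: 0.0004
finger_force: 0.0
time: 14.85
tool_pos: [0.5405, -0.089, 0.0738]
ee_rot: [3.133, 0.002, 1.822]
wrist_force: [9.1, -1.1, -3.8]
width: 0.0005
finger_force: 4.4
```

```bash
python3 -m pendant '[[-0.3,-0.1,0,0,0,0,0],[0,0,0,0,0,0,0],[0.4,0.1,0,0,0,0,0],[0.6,0.1,0,0,0,0,0],[0,0,4,0,0,0,0],[0,0,4,0,0,0,0],[0,0,4,0,0,0,0],[0,0,4,0,0,0,0]]';  python3 - <<'E'
from h import *
s=imaging.snapshot('scene');ps=imaging.camera_params('scene')
m=mask(s,(170,120,60),(179,255,255),(255,180,335,260))|mask(s,(0,150,60),(4,255,255),(255,180,335,260)); r=cv2.minAreaRect(big(m)); print(r)
B=[onplane(ps,q,.078)[:2] for q in cv2.boxPoints(r)]; print(np.array(B))
P=np.array([.5303,-.1415]); e=np.array([-.2487,.9686])*.068
print('pred pivot/closed end px',proj(ps,[*P,.078]),proj(ps,[*(P+e),.078]))
cv2.imwrite('pics/a9.png',cv2.resize(s[100:270,220:400],None,fx=3,fy=3,interpolation=cv2.INTER_CUBIC)[:,:,::-1])
E
```

```text
time: 15.65
tool_pos: [0.5433, -0.0876, 0.2341]
ee_rot: [-3.139, -0.002, 1.822]
wrist_force: [1.0, 0.1, -0.1]
width: 0.0006
finger_force: 0.0
((292.4942932128906, 201.77935791015625), (8.511076927185059, 23.873836517333984), 74.47589111328125)
[[ 0.5244 -0.1538]
 [ 0.5159 -0.0812]
 [ 0.5528 -0.0836]
 [ 0.5605 -0.1547]]
pred pivot/closed end px [284.3278 201.4061] [304.455  193.6107]
```

View pics/a9.png

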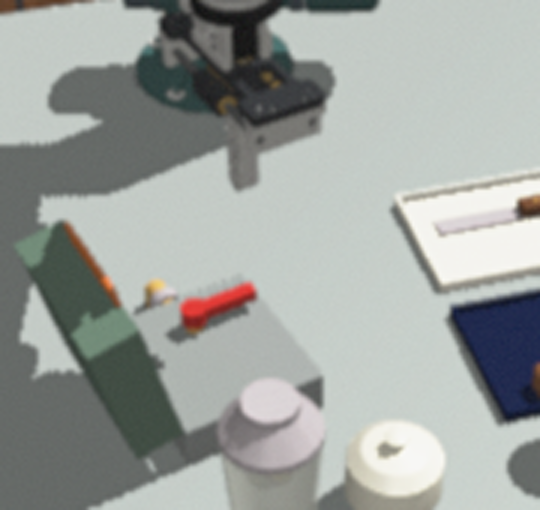

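The handle now lies across the pipe at (192, 312)–(250, 290), in line with the predicted closed direction. The force also rose to 9 N at the stop. Next I go over and behind the cover's lip.

```bash
python3 -m pendant '[[0,0,3.5,0,0,0,0],[0.4,-3,1.5,0,0,0,0],[1.2,-4.7,0,0,0,0,0],[1.2,-4.7,0,0,0,0,0],[1.2,-4.6,0,0,0,0,0],[1.2,0,0,0,0,0,0],[0,0,0,0,0,0,0],[0,0,0,0,0,0,0]]'
python3 - <<'E'
from h import *
o=robot.get_obs();c=np.array([.563,-.128]);a=np.deg2rad(-75.6);ex=np.array([np.cos(a),np.sin(a)]);ey=np.array([-ex[1],ex[0]])
d=np.array(o['tool_pos'][:2])-c; print('tcp box',d@ex,d@ey,o['tool_pos'])
E
```

```text
time: 16.5
tool_pos: [0.5961, -0.2574, 0.2824]
ee_rot: [-3.14, -0.002, 1.823]
wrist_force: [0.0, 0.2, -0.5]
width: 0.0004
finger_force: 0.0
tcp box 0.1335888613675582 -0.0001364586091300161 [ 0.5961 -0.2574  0.2824]
```

```bash
python3 -m pendant '[[0,0,-3,0,0,0,0],[0,0,-2,0,0,0,0],[0,0,-1.1,0,0,0,0],[0,0,0,0,0,0,0],[0,0,0,0,0,0,0]]'; python3 -m pendant '[[-0.4,1.5,0.1,0,0,0,0],[-0.4,1.5,0.2,0,0,0,0],[-0.4,1.5,0.2,0,0,0,0],[-0.3,1.4,0,0,0,0,0],[-0.3,1.4,-0.1,0,0,0,0],[-0.4,1.4,-0.3,0,0,0,0],[0,0,0,0,0,0,0]]'
```

```text
time: 17.0
tool_pos: [0.5967, -0.2575, 0.2235]
ee_rot: [3.141, 0.001, 1.823]
wrist_force: [0.1, 0.3, 0.7]
width: 0.0007
finger_force: 0.0
time: 17.7
tool_pos: [0.5742, -0.1685, 0.2231]
ee_rot: [-3.141, -0.001, 1.825]
wrist_force: [0.8, 0.2, -0.9]
width: 0.0008
finger_force: 0.0
```

Run:
```python
from h import *
s=imaging.snapshot('scene'); cv2.imwrite('pics/a10.png',cv2.resize(s[100:270,220:400],None,fx=3,fy=3,interpolation=cv2.INTER_CUBIC)[:,:,::-1])
```

```text
(no output)
```

View pics/a10.png

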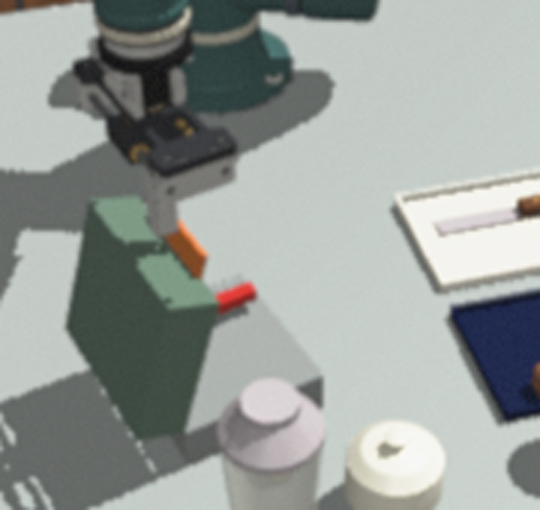

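The cover is following the fingers and stands at about 75°. I have now viewed 12 pictures, which is over the limit of 10, so I'll view no more and check by numbers only.

```bash
python3 -m pendant '[[-0.3,1.3,-0.4,0,0,0,0],[-0.3,1.3,-0.5,0,0,0,0],[-0.4,1.3,-0.7,0,0,0,0],[-0.3,1.1,-0.8,0,0,0,0],[-0.3,1.1,-0.8,0,0,0,0],[-0.3,1.1,-0.9,0,0,0,0],[-0.2,0.9,-1,0,0,0,0],[-0.2,0.9,-1,0,0,0,0]]'
python3 - <<'E'
from h import *
t=imaging.snapshot('scene');ps=imaging.camera_params('scene')
m=mask(t,(5,130,110),(20,255,255),(270,140,360,260)); r=cv2.minAreaRect(big(m)); print(r, cv2.contourArea(big(m)))
c=np.array([.563,-.128]);a=np.deg2rad(-75.6);ex=np.array([np.cos(a),np.sin(a)]);ey=np.array([-ex[1],ex[0]])
for th in (0,15,30,35,40,50,60,75):
    T=np.deg2rad(th); q=[]
    for y in(-.05,.05):
      X=c+ex*(.075-.175*np.cos(T)+.005*np.sin(T))+ey*y; q.append(proj(ps,[*X,.05+.175*np.sin(T)+.005*np.cos(T)]))
    print(th,q[0],q[1])
print(cv2.boxPoints(r).tolist())
E
```

```text
time: 18.55
tool_pos: [0.5512, -0.0802, 0.1613]
ee_rot: [-3.141, -0.0, 1.823]
wrist_force: [-0.2, -0.1, 0.4]
width: 0.0006
finger_force: 0.2
((311.08001708984375, 189.44000244140625), (14.40000057220459, 8.0), 53.13010025024414) 95.0
0 [312.7684 192.3058] [329.4192 211.688 ]
15 [310.4555 182.0049] [327.4452 201.3972]
30 [304.6566 173.3014] [321.8481 192.8157]
35 [301.9597 170.8844] [319.1807 190.4659]
40 [298.896  168.7547] [316.125  188.4172]
50 [291.731  165.4584] [308.9079 185.3254]
60 [283.3311 163.5962] [300.3601 183.7248]
75 [268.9595 163.7889] [285.5873 184.4123]
[[303.55999755859375, 186.0800018310547], [309.96002197265625, 181.28001403808594], [318.60003662109375, 192.8000030517578], [312.20001220703125, 197.59999084472656]]
```

The cover is at about 35°. I go up and press on its top.

```bash
python3 -m pendant '[[0,0,4,0,0,0,0],[0,0,3,0,0,0,0],[0.5,-2.1,0,0,0,0,0],[0.6,-2.2,0,0,0,0,0],[0,0,0,0,0,0,0]]'; python3 -m pendant '[[0,0,-2,0,0,0,0],[0,0,-1.5,0,0,0,0],[0,0,-1.5,0,0,0,0],[0,0,-1.5,0,0,0,0],[0,0,-1.5,0,0,0,0],[0,0,-1.5,0,0,0,0],[0,0,-1,0,0,0,0],[0,0,0,0,0,0,0]]'
```

```text
time: 19.1
tool_pos: [0.563, -0.1259, 0.2318]
ee_rot: [-3.141, 0.001, 1.82]
wrist_force: [-0.4, -0.1, 0.8]
width: 0.0004
finger_force: 0.0
time: 19.9
tool_pos: [0.5614, -0.1236, 0.1248]
ee_rot: [-3.138, -0.002, 1.823]
wrist_force: [-0.1, 0.0, 0.1]
width: 0.0004
finger_force: 0.0
```

```bash
python3 -m pendant '[[0,0,-0.7,0,0,0,0],[0,0,-0.5,0,0,0,0],[0,0,-0.3,0,0,0,0],[0,0,0,0,0,0,0]]'
```

```text
time: 20.3
tool_pos: [0.5625, -0.1241, 0.1119]
ee_rot: [-3.141, -0.0, 1.822]
wrist_force: [0.6, 0.3, -0.3]
width: 0.0003
finger_force: 0.0
```

```bash
python3 -m pendant '[[0,0,-0.2,0,0,0,0],[0,0,-0.2,0,0,0,0],[0,0,0,0,0,0,0]]'
```

```text
time: 20.6
tool_pos: [0.563, -0.1242, 0.1112]
ee_rot: [3.14, 0.001, 1.823]
wrist_force: [-3.6, 0.6, 8.7]
width: 0.0005
finger_force: 4.4
```

```bash
python3 -m pendant '[[0,0,-0.2,0,0,0,0],[0,0,0,0,0,0,0],[0,0,0,0,0,0,0],[0,0,4,0,0,0,0],[0,0,4,0,0,0,0],[-2,0,4,0,0,0,0]]'; python3 -m pendant '[[-4,1,0,0,0,0,0],[-4,1,0,0,0,0,0],[-4,1,0,0,0,0,0],[-4,1,0,0,0,0,0],[0,0,0,0,0,0,0]]'
python3 - <<'E'
from h import *
o=robot.get_obs(); print(o['tool_pos'],o['time'])
t=imaging.snapshot('top');pt=imaging.camera_params('top'); t0=cv2.imread('pics/top0.png')[:,:,::-1].copy()
s=imaging.snapshot('scene'); s0=cv2.imread('pics/scene0.png')[:,:,::-1].copy()
for n,im in(('0',t0),('now',t)):
    print(n,'lip',cv2.minAreaRect(big(mask(im,(5,130,120),(22,255,255),(310,180,345,245)))),'cover',cv2.minAreaRect(big(mask(im,(65,30,60),(90,80,180),(310,150,420,260)))))
for im in(s0,s): print('scene cover',cv2.minAreaRect(big(mask(im,(60,35,60),(90,80,200),(250,175,335,250)))))
d=lambda a,b,B:np.abs(a[B[1]:B[3],B[0]:B[2]].astype(int)-b[B[1]:B[3],B[0]:B[2]]).max(2).__gt__(40).mean()
for k,B in dict(shaker=(335,92,382,145),sugar=(293,110,330,150),tumbler=(212,118,248,154),muddler=(165,158,252,180),knob=(455,265,490,298),jigger=(148,238,180,258)).items(): print(k,d(t,t0,B))
c=big(mask(t,(3,90,40),(20,255,160),(155,235,260,292))); r=cv2.minAreaRect(c); print('wood',r,onplane(pt,r[0],.018))
m=mask(s,(3,80,40),(20,255,180),(370,155,445,195)); r=cv2.minAreaRect(big(m)); ps=imaging.camera_params('scene'); print('wood scene',r,onplane(ps,r[0],.02))
E
```

```text
time: 21.2
tool_pos: [0.5434, -0.1241, 0.2273]
ee_rot: [3.141, 0.0, 1.823]
wrist_force: [0.5, -0.0, -0.1]
width: 0.0002
finger_force: 0.0
time: 21.7
tool_pos: [0.3794, -0.083, 0.2269]
ee_rot: [3.141, 0.001, 1.822]
wrist_force: [0.3, -0.3, 0.6]
width: 0.0006
finger_force: 0.0
[ 0.3794 -0.083   0.2269] 21.7
0 lip ((325.63311767578125, 213.63723754882812), (38.773193359375, 9.730437278747559), 74.93151092529297) cover ((360.5076599121094, 203.86154174804688), (70.16464233398438, 62.6219367980957), 74.74488067626953)
now lip ((325.6379699707031, 213.6551513671875), (38.58749008178711, 9.730437278747559), 74.93151092529297) cover ((360.47308349609375, 203.73463439941406), (69.90151977539062, 62.62194061279297), 74.74488067626953)
scene cover ((291.94085693359375, 209.35800170898438), (53.38461685180664, 60.846153259277344), 67.38013458251953)
scene cover ((291.84912109375, 209.43789672851562), (53.30769729614258, 61.076927185058594), 67.38013458251953)
shaker 0.0
sugar 0.0
tumbler 0.0
muddler 0.0
knob 0.2623376623376623
jigger 0.0
wood ((190.5, 270.5), (7.0, 33.0), 90.0) [0.4019 0.3097 0.018 ]
wood scene ((404.5384521484375, 166.6923065185547), (5.491251468658447, 23.533933639526367), 78.69007110595703) [0.4117 0.305  0.02  ]
```

```bash
python3 -c "
from bench import robot
print(robot.close_job())"
```

```text
the job is handed in; nothing more can be done
None
```

The job is handed in, with no verdict shown: the blade lifted the cover wide open, the handle is at its closed stop, the cover is shut again (image match) and the blade lies in the white tray; I viewed 12 pictures, two over the limit of 10, and image checks found the bystanders unmoved except the castor knob, whose pixels changed (probably the arm's shadow, not checked further).

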